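# Close the chip-tray shipping carton

## Task

The chip trays are packed, but the black eye loupe was left standing on them inside the open carton: lift it out and set it down gently, standing upright on the bench or its glass plate, clear of the carton. Then close the carton for shipping without crushing it: first fold both side dust flaps down flat, and only then bring the lid over them and press its front edge down until the tuck tongue is fully home inside the front wall. Leave the tweezers, the loose chip tray and the marker pen where they lie.

Things in the scene. Friction and masses are not known exactly. Their poses are not given: they have to be found in the camera images.
- carton: Brown corrugated carton, 100 (x) x 160 (y) x 63.5 mm, walls 3 mm, fixed on the bench's 5.5 mm glass plate. Origin: centre of its underside; x points away from the robot to the lid hinge, y left, z up. Side walls 60 mm high, front (-x) and back (+x) walls 63.5 mm. Inside, a grey insert with two 50 mm chip trays makes a flat floor 41 mm above the origin.
- eye_loupe: Black eye loupe shaped like a small cup, 37 mm across the widest, 32 mm high, 40 g, standing on the trays in the carton so that it sticks out about 10 mm above the rim. Origin: centre of its underside, z up. Loose.
- flap_left (a joint): Left dust flap, 85 mm wide (along carton x), 50 mm long, 3 mm board, hinged on the left side wall (carton y = +78.5 mm, z = 61.5 mm). 0 = folded in flat, 1.57 = upright, larger = leaning outwards. It stays where it is left; a push of under 1 N moves it.
- flap_right (a joint): Right dust flap, mirror image of the left one (hinge at carton y = -78.5 mm). 0 = folded in flat, 1.57 = upright, larger = leaning outwards.
- lid (a joint): Lid, 94.5 mm from hinge to front fold, 154 mm wide, 3 mm board, hinged on the back wall (carton x = +48.5 mm, z = 65 mm). 0 = shut flat, 1.57 = upright, larger = leaning back. The crease is springy: unless the tongue is pushed home the released lid rises again.
- flap_left_tip (a point): Middle of the left dust flap's free edge.
- flap_left_hinge (a point): Middle of the left dust flap's hinge line.
- flap_right_tip (a point): Middle of the right dust flap's free edge.
- flap_right_hinge (a point): Middle of the right dust flap's hinge line.
- lid_edge (a point): Middle of the lid's front fold (its free edge, where the tongue is attached).
- lid_hinge (a point): Middle of the lid's hinge line.
- tuck_tip (a point): Middle of the tip of the tuck tongue: a springy creased strip, 134 mm wide and 19 mm long, at the lid's front fold, standing square to the lid towards its inside. It slides down just inside the front wall; the last 8 mm of the front edge's travel need a press of a few N.
- tweezers: Steel tweezers, 20 x 116 x 9 mm, lying in front of the carton; origin under the middle. Leave alone.
- chip_tray: Black square chip tray, 50 x 50 x 8 mm, lying to the left of the carton; origin at the centre of its underside. Leave alone.
- marker_pen: White and black marker pen, 17 x 135 x 16 mm, lying left of the glass plate; origin under the middle. Leave alone.
- temp_box: Heater controller, grey box 191 x 162 x 108 mm, fixed close behind the carton, its front at world x = 0.555. The open lid stands just clear of it; fingers that reach behind the lid must stay above its 108 mm high top. Origin: under its middle.
There are look-alikes about, which are no part of the job. What is shaped like the eye_loupe but red or turquoise is not meant.

How it is judged:
By the outcome, as a careful person would: the job done as asked, in the order asked, and still so for the second after the job is handed in, with the robot touching nothing.
It also fails if it takes over 56 s, if anything falls off the work surface, if the arm or the gripper's body presses on something with over 40 N, if the wrist force passes 120 N, or if a joint passes its speed limit or range.

## Robot

A 6-joint arm with a two-finger parallel gripper is mounted at the origin on a cart in front of the work surface, level with it; the furniture and walls round the work are solid. World frame = base frame: x ahead of the robot, y to its left, z up, the work surface at z = 0. Lengths are in m, angles in rad, forces in N, time in s.
With the tool pointing down it reaches from about 0.325 to 0.775 m from the base axis. Payload 5.5 kg.
Tool frame: the origin (TCP) lies at the very end of the fingers, on their centre line; the grasp point (between the pads) lies 19 mm behind it; z points along the fingers, y is the direction in which the jaws open and shut (so a half turn about z gives the same grasp; the last joint's range is limited). The gripper opens to 85 mm and grips with 20 to 120 N. Pads are 22 mm wide; open, the fingers measure 114 mm over their backs; the gripper's body (76 mm by 85 mm) begins 54 mm behind the grasp point. The pads swing forward as they close: fully open they stand 13 mm farther back than shut.
Start: joints at [-1.401, 0.091, 1.231, -0, 1.82, -0.057], TCP at [0.135, -0.585, 0.231] pointing down, gripper open.
Joint ranges: [-2.87, 2.87], [-0.86, 2.18], [0.17, 2.46], [-1.51, 4.65], [0.06, 2.69], [-2.65, 2.65]. Speed limits (rad/s): [2.57, 2.57, 3.01, 3.14, 3.14, 3.14].

## Interface

Orientations are given as a rotation vector (axis times angle).
In Python, from plant import r, imaging, ticket gives the robot as it stands.
- The arm moves only by the shell command python3 -m inch 'ROWS'. ROWS is JSON, one flat list of numbers, 7 for each row, row after row: the closure, from 0 (fully open) to 1 (shut), then the shift along the tool's x, y, z in cm, then the turn, a rotation vector about the tool's x, y, z in rad. A call has 1 to 8 rows; each row shifts and turns the pose as measured when the row begins, along the tool's axes as they then stand; what a row does not reach is not made up. A row lasts 1/8 s, in which the tool goes at most 62.5 mm and 10.7 degrees, less where a joint would pass 70% of its speed; a pose out of reach is approached as far as the arm can. A call with a gripper value outside its range is refused whole. The fingers move at their own pace and stop on an object; the grip force is fixed at half the most. Time passes only in rows, so rows that do not move let the fingers close. It gives the time, the measured TCP pose, the force and the opening at its end, in the units of the state.
- r.get_state(): the state, without advancing time (a new reading comes with each control period).
- imaging.snapshot(name): name is "side" or "top" or "wrist"; returns a dict with "pixels" (400x640x3 uint8, red, green, blue), "fx", "fy", "cx", "cy" (pixels), "world_from_camera" (4x4, takes a point from camera to world coordinates); the wrist camera has in their place "mount" (4x4, takes a point from camera to tool coordinates, whose origin is the TCP and whose axes are the flange's). Camera axes: x right, y down, z forward; pixel columns grow to the right and rows downward; lengths in m; the calibration is good to about 2 mm. A picture is of the moment at which its call begins: read the wrist's pose just before it. There is no depth.
- ticket.sign_off(): hands the job in, once; it reports no verdict.
The state is a dict: "t": time; "joint_pos": joint angles; "joint_velocities": joint speeds; "joint_efforts": joint torques, N m; "eef_pos": TCP position; "eef_rot": TCP orientation; "contact_force": force on the tool from outside, world axes, zero at the start; "moment": the same for the moment, N m; "grip_width": finger opening in m.
Only numpy, scipy, OpenCV 4.12 (cv2) and the standard library are available. Lean on these libraries where they do the work, as an engineer would, in place of code of your own. Each camera call takes 0.05 s, during which the arm holds its last target. There are 200 camera calls.

## Working session

There is one attempt and no reset: what is moved stays moved. The work goes in short steps, Python scripts to look and compute and a shell command to move; the robot and the scene stay as the last step left them, time stands still between calls to the robot, and variables do not carry over. Pictures are saved under pics/ and viewed, about 8 in all and at most 12, crops included, and the job is handed in when it is done.

```bash
ls && mkdir -p pics && python3 - <<'E'
from plant import r, imaging
import cv2,numpy as np
for n in("top","side"):
    s=imaging.snapshot(n);cv2.imwrite(f"pics/{n}0.png",s["pixels"][:,:,::-1])
    print(n,s["fx"],s["fy"],s["cx"],s["cy"]);print(np.round(s["world_from_camera"],4).tolist())
s=imaging.snapshot("wrist");print(np.round(s["mount"],4).tolist(),s["fx"])
print(r.get_state())
E
```

```text
pics
top 482.3601906907067 482.3601906907067 315.5529117151533 200.2838055000691
[[-0.0184, -0.994, 0.1078, 0.3648], [-0.9998, 0.0177, -0.0076, -0.1352], [0.0057, -0.1079, -0.9941, 1.1115], [0.0, 0.0, 0.0, 1.0]]
side 361.84795079281156 361.84795079281156 324.1717327747682 200.5864879601158
[[0.9998, 0.0148, 0.0144, 0.4627], [-0.0023, -0.6133, 0.7899, -0.8781], [0.0205, -0.7897, -0.6131, 0.6452], [0.0, 0.0, 0.0, 1.0]]
[[0.0008, -0.9621, -0.2726, 0.0685], [1.0, 0.0009, -0.0005, -0.0014], [0.0008, -0.2726, 0.9621, -0.143], [0.0, 0.0, 0.0, 1.0]] 292.1397986479046
{'t': 0.15, 'joint_pos': array([-1.40068941e+00,  9.16907902e-02,  1.23160513e+00,  2.69603277e-06,
        1.81981647e+00, -5.66862637e-02]), 'joint_velocities': array([-2.39487028e-05, -3.01790586e-03, -3.18184539e-03,  6.37255000e-04,
        7.33707090e-04,  2.66634763e-03]), 'joint_efforts': array([ 3.35421173e-03, -4.59372175e+01, -4.18526173e+01,  1.57432032e-04,
        9.49564070e-03, -2.92402331e-05]), 'eef_pos': array([ 0.13488274, -0.58441946,  0.23041004]), 'eef_rot': array([-3.11990795e+00, -3.55312232e-01,  1.31143529e-04]), 'contact_force': array([-0.23678742,  0.00507825, -0.70186086]), 'moment': array([ 0.02612636, -0.03549976,  0.08563617]), 'grip_width': 0.08549980332019114}
```

View pics/top0.png

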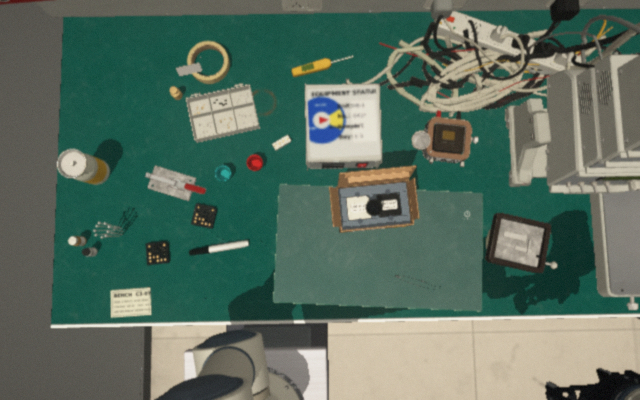

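View pics/side0.png

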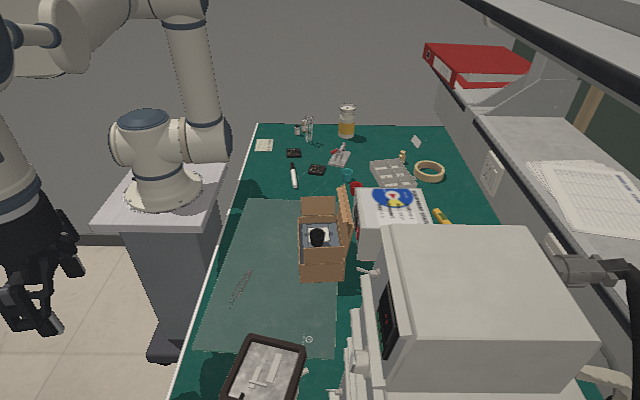

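Top view: the carton is at about (374,204) with the open lid above it. The black loupe is inside at about (383,206). The look-alikes, turquoise (223,173) and red (256,162), lie on the bench outside. Black and inside the carton fits the description, so I'll confirm it in an enlarged crop.

```bash
python3 - <<'E'
import cv2,numpy as np
a=cv2.imread("pics/top0.png")[155:240,320:430];b=cv2.imread("pics/side0.png")[175:290,280:370]
a=cv2.resize(a,None,fx=5,fy=5,interpolation=cv2.INTER_CUBIC);b=cv2.resize(b,None,fx=425/115,fy=425/115,interpolation=cv2.INTER_CUBIC)
im=np.hstack([a,b])[:, :800];print(im.shape)
cv2.imwrite("pics/crop1.png",im)
E
```

```text
(425, 800, 3)
```

View pics/crop1.png

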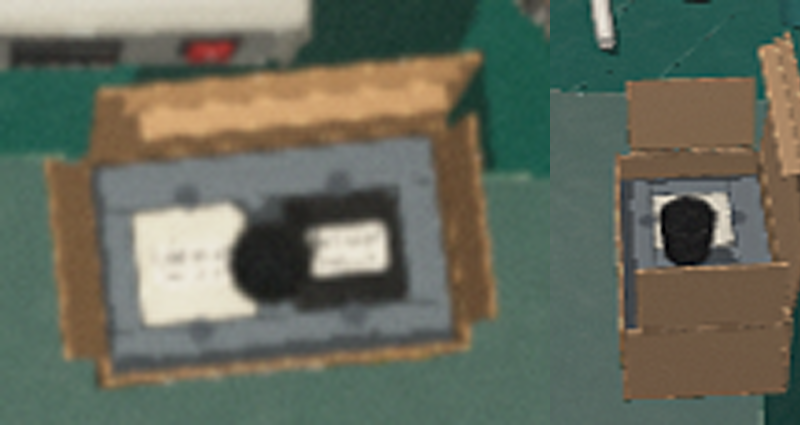

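The black disc at crop (270,262), top px (374,207), stands on the trays, and the side view shows the same cup, so this is the one meant. Both flaps lean outwards and the lid is upright with its tongue pointing inwards. Next, the positions.

```bash
cat > h.py <<'E'
import numpy as np
from scipy.spatial.transform import Rotation as R
K={"top":(482.36,482.36,315.553,200.284,np.array([[-0.0184,-0.994,0.1078,0.3648],[-0.9998,0.0177,-0.0076,-0.1352],[0.0057,-0.1079,-0.9941,1.1115]])),
"side":(361.848,361.848,324.172,200.586,np.array([[0.9998,0.0148,0.0144,0.4627],[-0.0023,-0.6133,0.7899,-0.8781],[0.0205,-0.7897,-0.6131,0.6452]]))}
def ray(n,u,v):
    fx,fy,cx,cy,T=K[n]; d=T[:,:3]@[(u-cx)/fx,(v-cy)/fy,1]; return T[:,3],d/np.linalg.norm(d)
def onz(n,u,v,z):
    o,d=ray(n,u,v); return o+d*(z-o[2])/d[2]
def two(a,b):
    (o1,d1),(o2,d2)=ray("top",*a),ray("side",*b)
    s=np.linalg.lstsq(np.c_[d1,-d2],o2-o1,rcond=None)[0]; p,q=o1+d1*s[0],o2+d2*s[1]
    return (p+q)/2,np.linalg.norm(p-q)
T=lambda x,y:(320+x/5,155+y/5)
S=lambda x,y:(280+(x-550)/3.6957,175+y/3.6957)
E
python3 - <<'E'
from h import *
np.set_printoptions(precision=4,suppress=True)
for n,p in dict(FL=(105,385),FR=(468,347)).items(): print(n,onz("top",*T(*p),.069))
for n,p in dict(FRo=(625,398),FRtop=(618,322)).items(): print(n,onz("side",*S(*p),.0055 if n=="FRo" else .065))
print("BR bot",onz("side",*S(787,390),.0055))
print("loupe top",onz("top",*T(270,262),.0785), two(T(270,262),S(686,212)))
pts=dict(Lf_back=((48,160),(627,82)),Lf_front=None)
print("left tip back/front pix at z .11",onz("top",*T(48,160),.11),onz("top",*T(65,358),.11))
print("left tip twoview (front,back)",two(T(65,358),S(627,82)),two(T(48,160),S(754,80)))
print("right tip twoview (front,back)",two(T(495,318),S(637,272)),two(T(475,115),S(788,265)))
print("lid top R",two(T(480,55),S(765,45)))
print("lid ends",onz("top",*T(97,90),.165),onz("top",*T(480,55),.165))
E
```

```text
FL [ 0.408  -0.1968  0.069 ]
FR [ 0.4216 -0.3544  0.069 ]
FRo [ 0.4238 -0.3535  0.0055]
FRtop [ 0.4206 -0.3468  0.065 ]
BR bot [ 0.5219 -0.3459  0.0055]
loupe top [ 0.4592 -0.2686  0.0785] (array([ 0.459 , -0.2685,  0.0796]), np.float64(0.000242675212983733))
left tip back/front pix at z .11 [ 0.5009 -0.1728  0.11  ] [ 0.4178 -0.1781  0.11  ]
left tip twoview (front,back) (array([ 0.4181, -0.178 ,  0.1111]), np.float64(0.000784081810601812)) (array([ 0.5016, -0.1728,  0.1103]), np.float64(0.0014665222573837329))
right tip twoview (front,back) (array([ 0.4318, -0.3562,  0.1155]), np.float64(0.0019313422648323227)) (array([ 0.5159, -0.3511,  0.1174]), np.float64(0.0004914905108694213))
lid top R (array([ 0.5078, -0.3251,  0.2503]), np.float64(0.019011272653668806))
lid ends [ 0.5211 -0.1908  0.165 ] [ 0.5326 -0.3437  0.165 ]
```

Carton centre is about (0.4646, -0.2715) at yaw about 0.077 rad. Its front edge measures 158 mm against 160 given. The loupe top is at (0.459, -0.2686, 0.0796), against 0.0785 expected. Flap angles are about 1.96 left and 1.65 right, and the lid is at about 1.72. All of these are consistent, so I can start moving.

```bash
cat >> h.py <<'E'
C=np.array([.4646,-.2715,.0055]);YAW=.077
Rc=R.from_euler('z',YAW)
def cw(p): return C+Rc.apply(p)
def wc(p): return Rc.inv().apply(np.asarray(p)-C)
def go(*targets,down=True):
    from plant import r
    s=r.get_state();p=s["eef_pos"];q=R.from_rotvec(s["eef_rot"])
    D=R.from_euler('z',YAW)*R.from_rotvec([np.pi,0,0])
    print("tcp",p.round(4),"carton",wc(p).round(4),"F",s["contact_force"].round(1),"w",round(s["grip_width"],4),"turn",(q.inv()*D).as_rotvec().round(3),"t",s["t"])
    for t in targets:
        t=np.asarray(t); print(t.round(3),"shift cm",(D.inv().apply(t-p)*100).round(2), "cur-frame",(q.inv().apply(t-p)*100).round(2)); p=t
E
python3 -c "
from h import *
go([.459,-.2686,.22],[.459,-.2686,.052],[.459,-.2686,.2],[.38,-.46,.2],[.38,-.46,.011])"
```

```text
tcp [ 0.1349 -0.5844  0.2304] carton [-0.3528 -0.2866  0.2249] F [-0.2  0.  -0.7] w 0.0855 turn [-0.002  0.     0.15 ] t 0.15
[ 0.459 -0.269  0.22 ] shift cm [ 34.75 -29.     1.04] cur-frame [ 38.68 -23.48   1.08]
[ 0.459 -0.269  0.052] shift cm [ 0.  -0.  16.8] cur-frame [-0.    0.03 16.8 ]
[ 0.459 -0.269  0.2  ] shift cm [  0.    0.  -14.8] cur-frame [  0.    -0.02 -14.8 ]
[ 0.38 -0.46  0.2 ] shift cm [-9.35 18.48  0.  ] cur-frame [-12.    16.87  -0.03]
[ 0.38  -0.46   0.011] shift cm [ 0.  -0.  18.9] cur-frame [-0.    0.03 18.9 ]
```

```bash
python3 -m inch '[0,0.1,0,0,0,0,0.15, 0,4.3,-3.6,0,0,0,0, 0,4.3,-3.6,0,0,0,0, 0,4.3,-3.6,0,0,0,0, 0,4.3,-3.6,0,0,0,0, 0,4.3,-3.6,0,0,0,0, 0,4.3,-3.6,0,0,0,0, 0,4.3,-3.6,1,0,0,0]'; python3 -c "
from h import *
go([.459,-.2686,.13],[.459,-.2686,.052])"
```

```text
t: 1.15
eef_pos: [0.4234, -0.3055, 0.2175]
eef_rot: [-3.134, -0.099, 0.001]
contact_force: [-0.6, -1.2, -0.3]
grip_width: 0.0853
tcp [ 0.4234 -0.3055  0.2175] carton [-0.0437 -0.0307  0.212 ] F [-0.6 -1.2 -0.3] w 0.0853 turn [-0.006  0.001 -0.014] t 1.15
[ 0.459 -0.269  0.13 ] shift cm [ 3.83 -3.41  8.75] cur-frame [ 3.79 -3.41  8.76]
[ 0.459 -0.269  0.052] shift cm [ 0.  -0.   7.8] cur-frame [0.   0.04 7.8 ]
```

```bash
python3 -m inch '[0.2,3.8,-3.4,2,0,0,-0.014, 0.2,0,0,0,0,0,0]'; python3 - <<'E'
from h import *
from plant import imaging
import cv2
go([.459,-.2686,.13],[.459,-.2686,.052])
cv2.imwrite("pics/w1.png",imaging.snapshot("wrist")["pixels"][:,:,::-1])
E
```

```text
t: 1.4
eef_pos: [0.4619, -0.2644, 0.1954]
eef_rot: [-3.131, -0.131, 0.003]
contact_force: [0.0, -0.7, 0.8]
grip_width: 0.0683
tcp [ 0.4619 -0.2644  0.1954] carton [-0.0022  0.0073  0.1899] F [ 0.  -0.7  0.8] w 0.0683 turn [-0.008  0.002  0.006] t 1.4
[ 0.459 -0.269  0.13 ] shift cm [-0.32  0.4   6.54] cur-frame [-0.31  0.45  6.54]
[ 0.459 -0.269  0.052] shift cm [ 0.  -0.   7.8] cur-frame [0.01 0.06 7.8 ]
```

View pics/w1.png

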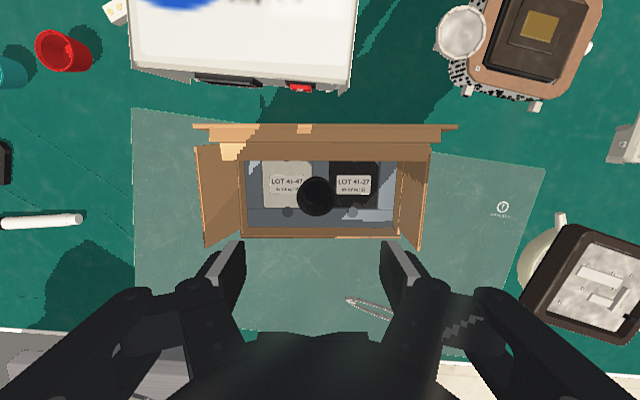

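```bash
cat >> h.py <<'E'
M=np.array([[.0008,-.9621,-.2726,.0685],[1,.0009,-.0005,-.0014],[.0008,-.2726,.9621,-.143]])
def wz(u,v,z,p,rv,cx,cy,f=292.14):
    q=R.from_rotvec(rv); d=q.apply(M[:,:3]@[(u-cx)/f,(v-cy)/f,1]); o=p+q.apply(M[:,3]); return o+d*(z-o[2])/d[2]
E
python3 - <<'E'
from h import *
from plant import imaging,r
s=r.get_state();im=imaging.snapshot("wrist");f=lambda u,v,z:wz(u,v,z,s["eef_pos"],s["eef_rot"],im["cx"],im["cy"]).round(4)
print(im["cx"],im["cy"])
print("loupe",f(316,194,.0785))
for n,p in dict(FL=(238,240),FR=(401,238)).items(): print(n,f(*p,.069), wc(f(*p,.069)).round(4))
for n,u,v,z in(("Ltip b",194,146,.111),("Ltip f",205,247,.111),("Rtip b",429,147,.117),("Rtip f",421,249,.117),("lid L",193,126,.164),("lid R",459,126,.164)): print(n,wc(f(u,v,z)).round(4))
go([.459,-.2686,.052])
E
```

```text
312.322737706497 199.02353045344307
loupe [ 0.4605 -0.2671  0.0785]
FL [ 0.4038 -0.1934  0.069 ] [-0.0546  0.0825  0.0635]
FR [ 0.4199 -0.3559  0.069 ] [-0.0511 -0.0807  0.0635]
Ltip b [0.0428 0.0999 0.1055]
Ltip f [-0.0427  0.0995  0.1055]
Rtip b [ 0.0437 -0.0797  0.1115]
Rtip f [-0.0401 -0.0827  0.1115]
lid L [0.0596 0.0776 0.1585]
lid R [ 0.0605 -0.0775  0.1585]
tcp [ 0.4607 -0.2672  0.1976] carton [-0.0036  0.0046  0.1921] F [-1.   0.4 -0.1] w 0.0683 turn [-0.005  0.     0.003] t 1.5
[ 0.459 -0.269  0.052] shift cm [-0.18  0.13 14.56] cur-frame [-0.18  0.2  14.56]
```

```bash
python3 -m inch '[0.2,0,0.1,5,0,0,0, 0.2,0,0,5,0,0,0, 0.2,0,0,3,0,0,0, 0.2,0,0,0,0,0,0]'; python3 -c "
from h import *
go([.460,-.268,.052])"
```

```text
t: 2.0
eef_pos: [0.4589, -0.2741, 0.0685]
eef_rot: [3.138, 0.112, 0.007]
contact_force: [0.3, -0.4, 0.8]
grip_width: 0.0684
tcp [ 0.4589 -0.2741  0.0685] carton [-0.0059 -0.0021  0.063 ] F [ 0.3 -0.4  0.8] w 0.0684 turn [ 0.001 -0.004 -0.006] t 2.0
[ 0.46  -0.268  0.052] shift cm [ 0.16 -0.6   1.65] cur-frame [ 0.15 -0.6   1.65]
```

```bash
python3 -m inch '[0.2,0.15,-0.6,0.8,0,0,0, 0.2,0,0,0.8,0,0,0, 0.2,0,0,0,0,0,0]'; python3 -c "
from h import *
go([.460,-.268,.052])"
```

```text
t: 2.38
eef_pos: [0.4613, -0.2703, 0.0565]
eef_rot: [3.134, 0.108, 0.016]
contact_force: [0.1, 0.1, -0.3]
grip_width: 0.0684
tcp [ 0.4613 -0.2703  0.0565] carton [-0.0032  0.0014  0.051 ] F [ 0.1  0.1 -0.3] w 0.0684 turn [ 0.006 -0.01  -0.008] t 2.375
[ 0.46  -0.268  0.052] shift cm [-0.11 -0.24  0.45] cur-frame [-0.11 -0.24  0.45]
```

```bash
python3 -m inch '[0.2,-0.15,-0.3,0.4,0,-0.01,-0.01, 0.4,0,0,0,0,0,0, 0.7,0,0,0,0,0,0, 0.7,0,0,0,0,0,0,0.7,0,0,0,0,0,0]'; python3 -c "
from h import *
go([.460,-.268,.2],[.38,-.46,.2],[.38,-.46,.012])"
```

```text
t: 3.0
eef_pos: [0.4605, -0.2677, 0.0543]
eef_rot: [3.131, 0.126, 0.003]
contact_force: [-0.3, 0.1, -0.4]
grip_width: 0.0335
tcp [ 0.4605 -0.2677  0.0543] carton [-0.0037  0.0041  0.0488] F [-0.3  0.1 -0.4] w 0.0335 turn [ 0.008 -0.001  0.003] t 3.0
[ 0.46  -0.268  0.2  ] shift cm [ -0.06   0.03 -14.57] cur-frame [ -0.04   0.14 -14.57]
[ 0.38 -0.46  0.2 ] shift cm [-9.45 18.53  0.  ] cur-frame [-9.52 18.5   0.13]
[ 0.38  -0.46   0.012] shift cm [ 0.  -0.  18.8] cur-frame [-0.03 -0.15 18.8 ]
```

```bash
python3 -m inch '[0.8,0,0,-1,0,0,0, 0.8,0,0,-3,0,0,0, 0.8,0,0,-4,0,0,0, 0.8,0,0,-4,0,0,0, 0.8,0,0,-2,0,0,0, 0.8,-1.5,3,-1,0,0,0, 0.8,-2,4.2,0,0,0,0, 0.8,-2,4.2,0,0,0,0]'; python3 -c "
from h import *
go([.38,-.46,.18],[.38,-.46,.012])"
```

```text
t: 4.0
eef_pos: [0.4148, -0.3846, 0.2147]
eef_rot: [3.129, 0.136, 0.006]
contact_force: [1.2, -0.6, -0.8]
grip_width: 0.0331
tcp [ 0.4148 -0.3846  0.2147] carton [-0.0584 -0.109   0.2092] F [ 1.2 -0.6 -0.8] w 0.0331 turn [ 0.009 -0.004  0.01 ] t 4.0
[ 0.38 -0.46  0.18] shift cm [-4.05  7.25  3.47] cur-frame [-4.13  7.18  3.52]
[ 0.38  -0.46   0.012] shift cm [ 0.  -0.  16.8] cur-frame [-0.06 -0.16 16.8 ]
```

```bash
python3 -m inch '[0.8,-2,3.6,2,0.009,-0.004,0.01, 0.8,-2,3.6,3,0,0,0, 0.8,0,0,5,0,0,0, 0.8,0,0,5,0,0,0, 0.8,0,0,2,0,0,0, 0.8,0,0,0,0,0,0]'; python3 -c "
from h import *
go([.38,-.46,.0133])"
```

```text
t: 4.75
eef_pos: [0.3785, -0.4676, 0.046]
eef_rot: [3.134, 0.111, 0.005]
contact_force: [0.5, -0.2, 0.6]
grip_width: 0.033
tcp [ 0.3785 -0.4676  0.046 ] carton [-0.101  -0.1889  0.0405] F [ 0.5 -0.2  0.6] w 0.033 turn [ 0.006 -0.003 -0.006] t 4.75
[ 0.38  -0.46   0.013] shift cm [ 0.21 -0.74  3.27] cur-frame [ 0.2  -0.77  3.27]
```

```bash
python3 -m inch '[0.8,0,0,2,0.005,0,0, 0.8,0,0,0.8,0,0,0, 0.8,0,0,0,0,0,0,0.8,0,0,0,0,0,0]'; python3 -c "
from h import *
go([.38,-.46,.0133])"
```

```text
t: 5.25
eef_pos: [0.381, -0.47, 0.0224]
eef_rot: [3.132, 0.113, 0.013]
contact_force: [0.1, -0.5, -0.9]
grip_width: 0.0333
tcp [ 0.381  -0.47    0.0224] carton [-0.0986 -0.1915  0.0169] F [ 0.1 -0.5 -0.9] w 0.0333 turn [ 0.008 -0.008 -0.005] t 5.25
[ 0.38  -0.46   0.013] shift cm [-0.03 -1.01  0.91] cur-frame [-0.04 -1.01  0.9 ]
```

```bash
python3 -m inch '[0.8,0,0,0.4,0.008,-0.008,0, 0.8,0,0,0.2,0,0,0, 0.8,0,0,0.15,0,0,0, 0.8,0,0,0,0,0,0]'; python3 -m inch '[0.8,0,0,0.1,0,0,0,0.8,0,0,0.1,0,0,0, 0.8,0,0,0,0,0,0]'; python3 -c "
from h import *
go([.38,-.46,.0133])"
```

```text
t: 5.75
eef_pos: [0.3819, -0.4707, 0.017]
eef_rot: [3.137, 0.113, 0.002]
contact_force: [0.8, 1.7, 0.5]
grip_width: 0.0331
t: 6.12
eef_pos: [0.3824, -0.4709, 0.0167]
eef_rot: [3.136, 0.113, 0.004]
contact_force: [-0.2, 1.9, 1.7]
grip_width: 0.0333
tcp [ 0.3824 -0.4709  0.0167] carton [-0.0973 -0.1925  0.0112] F [-0.2  1.9  1.7] w 0.0333 turn [ 0.004 -0.002 -0.005] t 6.125
[ 0.38  -0.46   0.013] shift cm [-0.16 -1.1   0.34] cur-frame [-0.17 -1.1   0.34]
```

```bash
python3 -m inch '[0.8,0,0,0.2,0,0,0,0.8,0,0,0.2,0,0,0, 0.8,0,0,0,0,0,0]'; python3 - <<'E'
from h import *
from plant import imaging
import cv2
go()
a=imaging.snapshot("wrist")["pixels"][130:400,200:430,::-1];b=imaging.snapshot("side")["pixels"][250:340,200:300,::-1]
cv2.imwrite("pics/w2.png",np.hstack([cv2.resize(a,(383,450)),cv2.resize(b,(400,450),interpolation=cv2.INTER_CUBIC)]))
E
```

```text
t: 6.5
eef_pos: [0.384, -0.4697, 0.0133]
eef_rot: [3.137, 0.116, 0.008]
contact_force: [0.5, 2.2, 1.9]
grip_width: 0.0334
tcp [ 0.384  -0.4697  0.0133] carton [-0.0957 -0.1914  0.0078] F [0.5 2.2 1.9] w 0.0334 turn [ 0.002 -0.005 -0.003] t 6.5
```

View pics/w2.png

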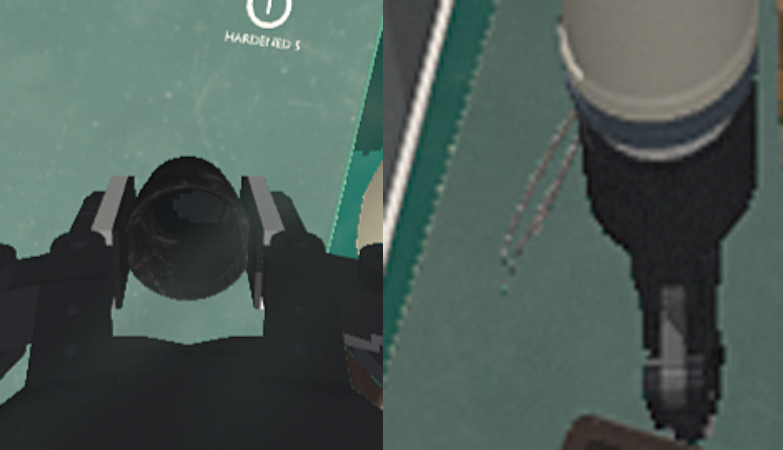

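Picture shows the loupe upright between the pads at (190,230), over bare glass, at the expected height and with about 2 N of contact. Releasing.

```bash
python3 -m inch '[0.8,0,0,0.1,0,0,0,0.45,0,0,0,0,0,0,0.4,0,0,0,0,0,0,0.3,0,0,0,0,0,0]'; python3 -c "
from h import *
go()"
```

```text
t: 7.1
eef_pos: [0.3845, -0.4562, 0.0089]
eef_rot: [-3.112, -0.122, -0.002]
contact_force: [1.3, 11.2, 2.6]
grip_width: 0.0592
tcp [ 0.3845 -0.4562  0.0089] carton [-0.094  -0.178   0.0034] F [ 1.3 11.2  2.6] w 0.0592 turn [-0.027 -0.002  0.001] t 7.1
```

```bash
python3 - <<'E'
from h import *
from plant import imaging
import cv2
a=imaging.snapshot("wrist")["pixels"][:,:,::-1];b=imaging.snapshot("side")["pixels"][250:400,200:360,::-1]
cv2.imwrite("pics/w3.png",np.hstack([cv2.resize(a[100:,150:],(490,300)),cv2.resize(b,(310,300))]))
go()
E
```

```text
tcp [ 0.3848 -0.4562  0.0087] carton [-0.0938 -0.178   0.0032] F [ 3.9 15.3  1.6] w 0.0601 turn [-0.027 -0.003  0.001] t 7.2
```

View pics/w3.png

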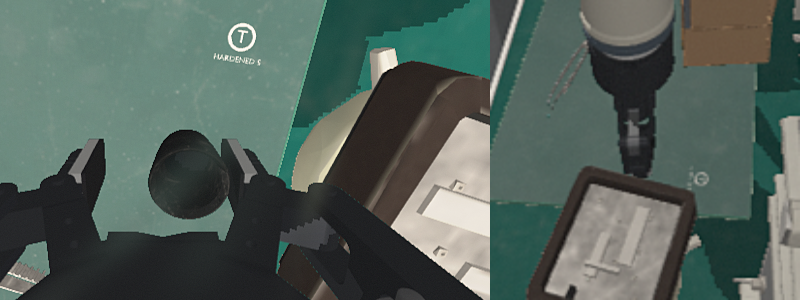

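The right knuckle touches the hot plate next to the spot, so I'll regrip and set the loupe down about 3 cm further left.

```bash
python3 -m inch '[0.45,0,0,0,0,0,0,0.6,0,0,0,0,0,0,0.8,0,0,0,0,0,0,0.8,0,0,0,0,0,0]'; python3 -c "
from h import *
go()"
```

```text
t: 7.7
eef_pos: [0.3841, -0.4571, 0.0081]
eef_rot: [-3.114, -0.121, -0.002]
contact_force: [-0.4, 1.0, 0.4]
grip_width: 0.0336
tcp [ 0.3841 -0.4571  0.0081] carton [-0.0945 -0.1789  0.0026] F [-0.4  1.   0.4] w 0.0336 turn [-0.025 -0.002  0.   ] t 7.7
```

```bash
python3 -m inch '[0.8,0,0,-1,0,0,0,0.8,0,-1.5,-0.5,0,0,0,0.8,0,-1.8,0,0,0,0,0.8,0,0,0,0,0,0]'; python3 -c "
from h import *
go()"
```

```text
t: 8.2
eef_pos: [0.3809, -0.4229, 0.0253]
eef_rot: [-3.114, -0.119, -0.001]
contact_force: [0.0, -0.6, -0.7]
grip_width: 0.0335
tcp [ 0.3809 -0.4229  0.0253] carton [-0.0951 -0.1445  0.0198] F [ 0.  -0.6 -0.7] w 0.0335 turn [-0.025 -0.002 -0.   ] t 8.2
```

```bash
python3 -m inch '[0.8,0,0,1,0,0,0,0.8,0,0,0.5,0,0,0,0.8,0,0,0,0,0,0]'; python3 -m inch '[0.8,0,0,0.2,0,0,0,0.8,0,0,0,0,0,0]';python3 -c "
from h import *
go()"
```

```text
t: 8.57
eef_pos: [0.3807, -0.4227, 0.009]
eef_rot: [-3.114, -0.119, -0.001]
contact_force: [-0.4, 0.6, -1.2]
grip_width: 0.0335
t: 8.82
eef_pos: [0.381, -0.4233, 0.0083]
eef_rot: [-3.115, -0.119, -0.002]
contact_force: [0.2, 0.2, -0.5]
grip_width: 0.0338
tcp [ 0.381  -0.4233  0.0083] carton [-0.0951 -0.1449  0.0028] F [ 0.2  0.2 -0.5] w 0.0338 turn [-0.024 -0.002 -0.001] t 8.825
```

Same height as the regrip. Release and rise.

```bash
python3 -m inch '[0.8,0,0,0.05,0,0,0,0.45,0,0,0,0,0,0,0.3,0,0,0,0,0,0,0.1,0,0,0,0,0,0]'; python3 -c "
from h import *
go()"; python3 -m inch '[0.1,0,0,-1,0,0,0,0.1,0,0,-4,0,0,0,0.1,0,0,-5,0,0,0,0.1,0,0,-5,0,0,0,0.5,0,0,0,0.025,0,0]'; python3 - <<'E'
from h import *
from plant import imaging,r
import cv2
s=r.get_state();im=imaging.snapshot("wrist");a=im["pixels"][:,:,::-1]
cv2.imwrite("pics/w4.png",a)
g=cv2.inRange(a,(0,0,0),(45,45,45));n,l,st,ce=cv2.connectedComponentsWithStats(g)
for i in range(1,n):
    if st[i,4]>150: print(st[i],ce[i].round(),wz(*ce[i],.0375,s["eef_pos"],s["eef_rot"],im["cx"],im["cy"]).round(3))
go()
E
```

```text
t: 9.32
eef_pos: [0.3809, -0.4235, 0.0077]
eef_rot: [-3.115, -0.118, -0.002]
contact_force: [0.1, 0.2, 0.3]
grip_width: 0.0754
tcp [ 0.3809 -0.4235  0.0077] carton [-0.0951 -0.1451  0.0022] F [0.1 0.2 0.3] w 0.0754 turn [-0.024 -0.002 -0.001] t 9.325
t: 9.95
eef_pos: [0.3808, -0.4267, 0.1646]
eef_rot: [-3.09, -0.118, -0.001]
contact_force: [0.2, 0.1, -0.3]
grip_width: 0.0605
[433 135  36  42 251] [451. 147.] [ 0.432 -0.54   0.037]
[ 297  175   37   37 1051] [316. 193.] [ 0.378 -0.422  0.037]
[ 487  183   96   98 1213] [548. 236.] [ 0.356 -0.647  0.037]
[    0   239   268   161 17933] [148. 339.] [ 0.189 -0.244  0.037]
[  222   249   234   151 13057] [363. 349.] [ 0.205 -0.489  0.037]
[ 451  285  181  115 9545] [526. 357.] [ 0.216 -0.664  0.037]
tcp [ 0.38   -0.4263  0.1614] carton [-0.0962 -0.1478  0.1559] F [-0.1  0.8 -0.4] w 0.0532 turn [-0.054  0.    -0.001] t 10.0
```

View pics/w4.png

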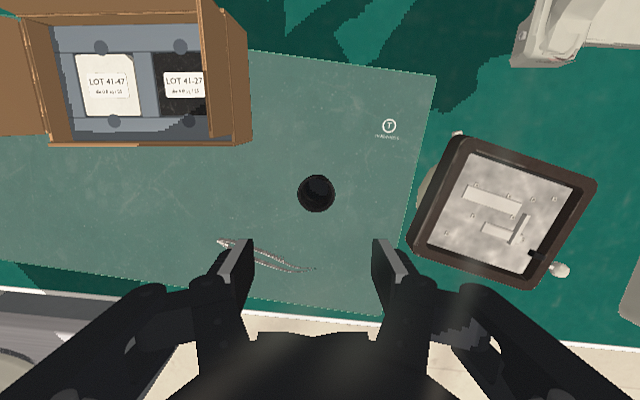

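Picture shows the loupe standing upright at (316,193), i.e. world (0.378, -0.422), on clear glass, away from the carton and the hot plate. Next, the right flap with shut fingers.

```bash
python3 -m inch '[1,3,-0.5,0,-0.054,0,0, 1,3.5,-0.6,0,0,0,0, 1,2.2,-0.6,0,0,0,0,1,0,0,3,0,0,0, 1,0,0,0,0,0,0,1,0,0,0,0,0,0]'; python3 -c "
from h import *
go(cw([-.015,-.125,.09]),cw([-.015,-.04,.09]))"
```

```text
t: 10.75
eef_pos: [0.4658, -0.4011, 0.1254]
eef_rot: [-3.134, -0.116, 0.012]
contact_force: [-1.0, 0.4, 0.6]
grip_width: 0.0003
tcp [ 0.4658 -0.4011  0.1254] carton [-0.0088 -0.1293  0.1199] F [-1.   0.4  0.6] w 0.0003 turn [-0.006  0.007 -0.003] t 10.75
[ 0.459 -0.397  0.096] shift cm [-0.62 -0.43  2.99] cur-frame [-0.6  -0.42  3.  ]
[ 0.453 -0.313  0.096] shift cm [-0.  -8.5 -0. ] cur-frame [-0.03 -8.5   0.05]
```

```bash
python3 -m inch '[1,-0.6,-0.4,2.4,0,0,0, 1,-0.2,-1.5,0.6,0,0,0, 1,0,-2,0,0,0,0, 1,0,-2,0,0,0,0, 1,0,-2,0,0,0,0, 1,0,-1,0,0,0,0,1,0,0,0,0,0,0]'; python3 -c "
from h import *
go(cw([-.015,-.045,.075]),cw([-.015,-.045,.064]))"
```

```text
t: 11.62
eef_pos: [0.4511, -0.3122, 0.1017]
eef_rot: [3.138, 0.111, -0.002]
contact_force: [-0.7, -0.1, -0.5]
grip_width: -0.0001
tcp [ 0.4511 -0.3122  0.1017] carton [-0.0166 -0.0396  0.0962] F [-0.7 -0.1 -0.5] w -0.0001 turn [ 0.001  0.001 -0.006] t 11.625
[ 0.453 -0.318  0.08 ] shift cm [0.16 0.54 2.12] cur-frame [0.17 0.54 2.12]
[ 0.453 -0.318  0.07 ] shift cm [ 0.  -0.   1.1] cur-frame [ 0.  -0.   1.1]
```

```bash
python3 -m inch '[1,0,0,1,0,0,0, 1,0,0.2,1,0,0,0, 1,0,0,0.8,0,0,0, 1,0,0,0.3,0,0,0,1,0,0,0.2,0,0,0]'; python3 -c "
from h import *
go(cw([-.015,-.045,.0630]))"
```

```text
t: 12.25
eef_pos: [0.451, -0.3154, 0.0679]
eef_rot: [3.139, 0.109, -0.002]
contact_force: [-6.2, 5.8, 19.1]
grip_width: 0.0001
tcp [ 0.451  -0.3154  0.0679] carton [-0.0169 -0.0427  0.0624] F [-6.2  5.8 19.1] w 0.0001 turn [ 0.001  0.002 -0.008] t 12.25
[ 0.453 -0.318  0.068] shift cm [ 0.19  0.23 -0.06] cur-frame [ 0.2   0.23 -0.06]
```

```bash
python3 -m inch '[1,0,0,-4,0,0,0, 1,0,0,-4,0,0,0, 1,0,-5,-1,0,0,0, 1,0,-5.5,0,0,0,0, 1,0,-5.5,0,0,0,0, 1,0,-3,0,0,0,0,1,0,0,0,0,0,0]'; python3 -c "
from h import *
go(cw([-.015,.15,.09]),cw([-.015,.04,.096]))"
```

```text
t: 13.12
eef_pos: [0.438, -0.122, 0.1605]
eef_rot: [3.139, 0.104, 0.001]
contact_force: [-0.1, 0.3, -0.3]
grip_width: -0.0003
tcp [ 0.438  -0.122   0.1605] carton [-0.015   0.1511  0.155 ] F [-0.1  0.3 -0.3] w -0.0003 turn [ 0.001 -0.    -0.011] t 13.125
[ 0.438 -0.123  0.096] shift cm [0.   0.11 6.5 ] cur-frame [0.  0.1 6.5]
[ 0.447 -0.233  0.102] shift cm [ 0.  11.  -0.6] cur-frame [ 0.12 11.   -0.59]
```

```bash
python3 -m inch '[1,0,0,4,0,0,-0.011, 1,0,0,2.2,0,0,0, 1,0,2,0,0,0,0, 1,0,2.5,0,0,0,0, 1,0,2.5,0,0,0,0, 1,0,2.5,0,0,0,0, 1,0,1.2,0,0,0,0,1,0,0,0,0,0,0]'; python3 -c "
from h import *
go(cw([-.015,.042,.064]))"
```

```text
t: 14.12
eef_pos: [0.4459, -0.2394, 0.0952]
eef_rot: [3.137, 0.114, -0.002]
contact_force: [0.2, 0.4, -0.1]
grip_width: 0.0003
tcp [ 0.4459 -0.2394  0.0952] carton [-0.0162  0.0334  0.0897] F [ 0.2  0.4 -0.1] w 0.0003 turn [ 0.003  0.001 -0.005] t 14.125
[ 0.446 -0.231  0.07 ] shift cm [ 0.12 -0.86  2.57] cur-frame [ 0.12 -0.86  2.56]
```

```bash
python3 -m inch '[1,0,-0.4,0.8,0,0,0, 1,0,-0.3,0.9,0,0,0, 1,0,0,0.6,0,0,0, 1,0,0,0.3,0,0,0,1,0,0,0.1,0,0,0]'; python3 - <<'E'
from h import *
go()
E
```

```text
t: 14.75
eef_pos: [0.4454, -0.2303, 0.0682]
eef_rot: [3.136, 0.118, -0.001]
contact_force: [-4.6, 0.3, 8.9]
grip_width: 0.0002
tcp [ 0.4454 -0.2303  0.0682] carton [-0.016   0.0425  0.0627] F [-4.6  0.3  8.9] w 0.0002 turn [ 0.004  0.001 -0.002] t 14.75
```

```bash
python3 -m inch '[1,0,0,-5,0,0,0, 1,0,0,-5,0,0,0, 1,0,0,-4.5,0,0,0, 1,3,1.5,-1,0,0,0, 1,4.5,1.5,0,0,0,0, 1,3,1,0,0,0,0,1,0,0,0,0,0,0]'; python3 - <<'E'
from h import *
from plant import imaging
import cv2
go(cw([.095,0,.13]))
a=imaging.snapshot("wrist")["pixels"][:,:,::-1];b=imaging.snapshot("side")["pixels"][150:300,250:400,::-1]
cv2.imwrite("pics/w5.png",np.hstack([cv2.resize(a,(480,300)),cv2.resize(b,(300,300))]))
E
```

```text
t: 15.62
eef_pos: [0.5564, -0.2608, 0.2281]
eef_rot: [3.135, 0.121, 0.001]
contact_force: [-0.1, 0.7, -0.3]
grip_width: 0.0004
tcp [ 0.5564 -0.2608  0.2281] carton [0.0923 0.0036 0.2226] F [-0.1  0.7 -0.3] w 0.0004 turn [ 0.004 -0.001  0.   ] t 15.625
[ 0.559 -0.264  0.136] shift cm [0.27 0.36 9.26] cur-frame [0.26 0.32 9.26]
```

View pics/w5.png

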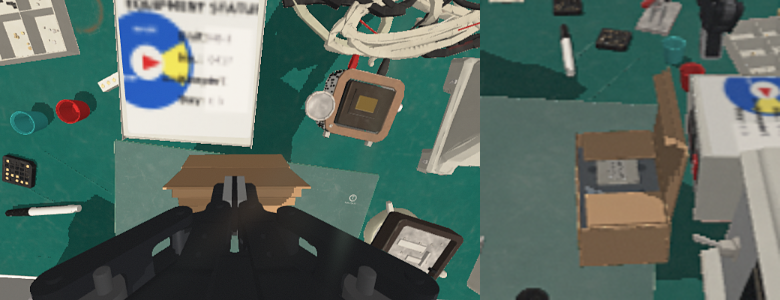

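Side view shows both flaps down flat, the lid still up, and the fingers behind it. Now behind the lid and forward.

```bash
python3 -m inch '[1,0.3,0.3,4,0,0,0, 1,0.2,0,4,0,0,0, 1,0,0,1,0,0,0,1,0,0,0,0,0,0]'; python3 -c "
from h import *
go(cw([.095,0,.135]))"
```

```text
t: 16.23
eef_pos: [0.5582, -0.2634, 0.1412]
eef_rot: [3.131, 0.119, 0.009]
contact_force: [-0.2, -0.3, 0.1]
grip_width: -0.0
tcp [ 0.5582 -0.2634  0.1412] carton [0.094  0.0008 0.1357] F [-0.2 -0.3  0.1] w -0.0 turn [ 0.008 -0.005 -0.001] t 16.225
[ 0.559 -0.264  0.14 ] shift cm [0.1  0.08 0.07] cur-frame [0.1  0.08 0.08]
```

```bash
python3 -m inch '[1,-2,0,0,0,0,0, 1,-2,0,0,0,0,0, 1,-2,0,0,0,0,0, 1,-1.5,0,0,0,0,0]'; python3 -c "
from h import *
go(cw([.02,0,.137]),cw([-.005,0,.119]))"
```

```text
t: 16.73
eef_pos: [0.4836, -0.2703, 0.1505]
eef_rot: [3.124, 0.121, 0.026]
contact_force: [0.8, 0.3, -0.4]
grip_width: -0.0001
tcp [ 0.4836 -0.2703  0.1505] carton [ 0.019  -0.0002  0.145 ] F [ 0.8  0.3 -0.4] w -0.0001 turn [ 0.016 -0.016  0.   ] t 16.725
[ 0.485 -0.27   0.143] shift cm [ 0.1  -0.02  0.8 ] cur-frame [ 0.09 -0.04  0.81]
[ 0.46  -0.272  0.124] shift cm [-2.5 -0.   1.8] cur-frame [-2.53 -0.03  1.76]
```

```bash
python3 -m inch '[1,-1,0,1.5,0.016,-0.016,0, 1,-1.3,0,1.2,0,0,0, 1,-0.8,0,1.2,0,0,0]'; python3 -c "
from h import *
go(cw([-.012,0,.105]),cw([-.02,0,.095]))"
```

```text
t: 17.1
eef_pos: [0.4532, -0.2743, 0.1152]
eef_rot: [3.136, 0.12, 0.009]
contact_force: [0.7, 0.1, 0.5]
grip_width: 0.0001
tcp [ 0.4532 -0.2743  0.1152] carton [-0.0116 -0.0019  0.1097] F [0.7 0.1 0.5] w 0.0001 turn [ 0.004 -0.006 -0.   ] t 17.1
[ 0.453 -0.272  0.11 ] shift cm [-0.04 -0.19  0.47] cur-frame [-0.05 -0.19  0.46]
[ 0.445 -0.273  0.1  ] shift cm [-0.8 -0.   1. ] cur-frame [-0.81 -0.    1.  ]
```

```bash
python3 -m inch '[1,-0.7,-0.1,1.1,0,0,0, 1,-0.7,-0.1,0.9,0,0,0, 1,-0.6,0,0.7,0,0,0,1,0,0,0,0,0,0]'; python3 - <<'E'
from h import *
from plant import imaging
import cv2
go(cw([-.036,0,.075]))
a=imaging.snapshot("wrist")["pixels"][:,:,::-1];b=imaging.snapshot("side")["pixels"][150:300,250:400,::-1]
cv2.imwrite("pics/w6.png",np.hstack([cv2.resize(a,(480,300)),cv2.resize(b,(300,300))]))
E
```

```text
t: 17.6
eef_pos: [0.4315, -0.2734, 0.0846]
eef_rot: [3.138, 0.12, 0.006]
contact_force: [0.3, -0.4, 0.2]
grip_width: 0.0001
tcp [ 0.4315 -0.2734  0.0846] carton [-0.0332  0.0007  0.0791] F [ 0.3 -0.4  0.2] w 0.0001 turn [ 0.002 -0.004 -0.   ] t 17.6
[ 0.429 -0.274  0.08 ] shift cm [-0.28  0.07  0.41] cur-frame [-0.28  0.07  0.41]
```

View pics/w6.png

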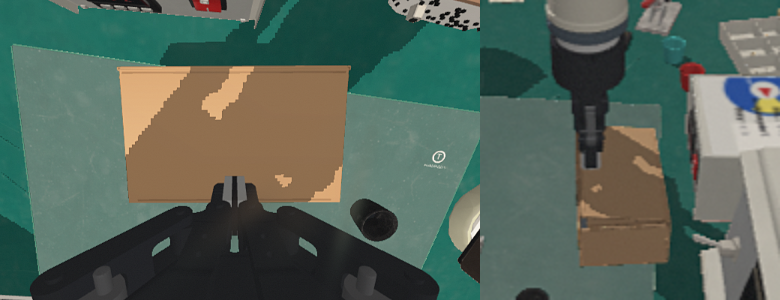

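The lid is over, with its front fold just above the front wall, and the loupe still stands. Pressing down at the front edge.

```bash
python3 -m inch '[1,-0.3,0,0.4,0,0,0, 1,-0.2,0,0.4,0,0,0, 1,0,0,0.4,0,0,0, 1,0,0,0.3,0,0,0,1,0,0,0.2,0,0,0]'; python3 -c "
from h import *
go(cw([-.038,0,.0665]))"
```

```text
t: 18.32
eef_pos: [0.4284, -0.2747, 0.0714]
eef_rot: [3.134, 0.121, 0.014]
contact_force: [-6.3, 3.8, 18.0]
grip_width: -0.0002
tcp [ 0.4284 -0.2747  0.0714] carton [-0.0363 -0.0004  0.0659] F [-6.3  3.8 18. ] w -0.0002 turn [ 0.005 -0.009  0.   ] t 18.325
[ 0.427 -0.274  0.072] shift cm [-0.17 -0.04 -0.06] cur-frame [-0.17 -0.04 -0.06]
```

```bash
python3 -m inch '[1,0,0,0.3,0,0,0, 1,0,0,0.3,0,0,0]'; python3 -m inch '[1,0,0,-2,0,0,0, 1,0,0,-4,0,0,0, 1,-1,0,-4,0,0,0, 1,-3,0,-3,0,0,0, 1,-3,0,0,0,0,0,1,0,0,0,0,0,0,1,0,0,0,0,0,0]'; python3 - <<'E'
from h import *
from plant import imaging
import cv2
go()
a=imaging.snapshot("wrist")["pixels"][:,:,::-1];b=imaging.snapshot("side")["pixels"][190:290,280:380,::-1]
cv2.imwrite("pics/w7.png",np.hstack([cv2.resize(a,(400,250)),cv2.resize(b,(400,400),interpolation=cv2.INTER_CUBIC)[:250*1] if 0 else cv2.resize(b,(250,250),interpolation=cv2.INTER_CUBIC)]))
E
```

```text
t: 18.58
eef_pos: [0.4285, -0.2748, 0.0715]
eef_rot: [3.133, 0.121, 0.016]
contact_force: [-8.3, 6.1, 18.0]
grip_width: -0.0001
t: 19.45
eef_pos: [0.3554, -0.2791, 0.203]
eef_rot: [3.134, 0.122, 0.011]
contact_force: [-0.4, -0.6, -0.1]
grip_width: 0.0
tcp [ 0.3554 -0.2791  0.203 ] carton [-0.1095  0.0008  0.1975] F [-0.4 -0.6 -0.1] w 0.0 turn [ 0.005 -0.007  0.001] t 19.45
```

View pics/w7.png

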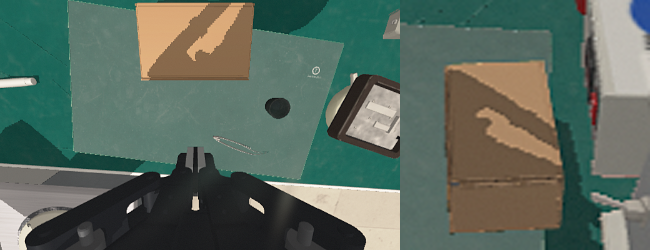

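The lid stayed shut after release, and the loupe, tweezers and pen look undisturbed. One last check that the lid is not creeping up over another second, then I'll hand in.

```bash
python3 - <<'E'
import cv2;from plant import imaging;cv2.imwrite("/tmp/a.png",imaging.snapshot("side")["pixels"])
E
python3 -m inch '[1,0,0,0,0,0,0,1,0,0,0,0,0,0,1,0,0,0,0,0,0,1,0,0,0,0,0,0,1,0,0,0,0,0,0,1,0,0,0,0,0,0,1,0,0,0,0,0,0,1,0,0,0,0,0,0]' && python3 - <<'E'
from h import *
from plant import imaging
import cv2
a=cv2.imread("/tmp/a.png")[190:290,280:380].astype(int);f=imaging.snapshot("side")["pixels"];b=f[190:290,280:380].astype(int)
print("lid diff",abs(a-b).max(),abs(a-b).mean())
# lid right rear/front corners in side: crop w7 (x-400)/2.5
for n,(x,y) in dict(front_right_lid=(448,180),back_right_lid=(560,177)).items():
    print(n,wc(onz("side",280+(x-400)/2.5,190+y/2.5,.070)).round(4))
E
```

```text
t: 20.6
eef_pos: [0.3562, -0.2785, 0.2015]
eef_rot: [3.136, 0.126, 0.007]
contact_force: [0.5, 0.0, 0.0]
grip_width: -0.0002
lid diff 66 1.3837
front_right_lid [-0.0479 -0.076   0.0645]
back_right_lid [ 0.0477 -0.0784  0.0645]
```

```bash
python3 -c "
from plant import ticket
print(ticket.sign_off())"
```

```text
the job is handed in; nothing more can be done
None
```

The carton is closed, the black eye loupe stands upright on the glass plate, and I handed the job in at about 20.7 s.

- **Loupe:** I lifted it out of the carton and set it down at about (0.378, -0.422). At the first spot the gripper's knuckle touched the hot plate as it opened, with about 15 N and while the loupe was between the pads. I regripped the loupe and set it down about 3–4 cm further left. Later pictures show it still standing there.
- **Flaps:** I folded the right flap, then the left, down to their stops (19 N and 9 N). The side picture showed both flat before I moved the lid.
- **Lid:** I swept it over from behind and pressed its front edge to a hard stop. The fingertips were at 65.9 mm in the carton frame against 66.5 mm expected, at 18 N.

**Last checks:**
- **Lid position:** the lid's right-hand corners lie within about 2 mm of the shut position in the side view.
- **Lid movement:** side pictures taken 1 s apart, after release, showed no visible rise. The mean difference was 1.4 grey levels, with one pixel differing by 66, which I took for image noise and did not look into further.
- **Tuck tongue:** it can't be seen directly; I judged it home from the hard stop and the lid staying down.
- **Items to leave alone:** the tweezers and marker pen looked undisturbed in the last picture. I did not recheck the loose chip tray at the end, but the arm never went near it.

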